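# Find and open the clean-out hatch of the sanding box

## Task

One of the four identical slatted grilles in the top of the sanding box is its clean-out hatch, hung on hidden pins across its middle; the other three are fixed. Press down on the grilles near an edge, one after another, to find the one that rocks, then push that one over with the fingers until it stands upright on its pins, ready for the box to be cleaned out. Only press and push: do not pinch the hatch, and leave the rubber stop on the box, and the sanding block and the gouge beside it, where they are.

Things in the scene. Friction and masses are not known exactly. Their poses are not given: they have to be found in the camera images.
- sanding_box: Plywood downdraft sanding box, fixed: 140 mm deep (its x), 384 mm long (its y), flat top 62 mm above the table. Origin on the table under the middle of the row of four grilles; x away from the robot, y left along the row, z up. Right of the row a plain end board, y = -160 to -206 mm, with a black 41 mm suction port on its end, out to y = -242 mm. Inside it is free down to 12 mm above the table.
- grille_right (a point): Middle of the top of the rightmost place for a grille (y = -123 mm). All four grilles look alike: pale slatted wood, flush with the top, 104 mm along the box's x, 70 mm along y, 12 mm thick, 2.5 mm clear of the 7 mm cross bars. The hatch is in any of the four places; nothing shows which. Fixed grilles do not move at all. Axes as the box's.
- grille_mid_right (a point): The same for the second place from the right (y = -41 mm). The hatch, wherever it is, turns about a line along the box's x through its middle, half-way through its thickness. Pressed within 25 mm of its left or right edge it gives way at 1 to 4 N; pressed on its middle line it does not move.
- grille_mid_left (a point): The same for the third place from the right (y = +41 mm).
- grille_left (a point): The same for the leftmost place (y = +123 mm), 55 mm from the left end of the box.
- hatch (a joint): Tilt of the hatch, wherever in the row it is (the value does not tell which grille it is): 0 level and shut; positive: left (+y) edge up, right edge down in the box; negative: the other way; stops at +-1.5 rad, nearly on edge. It turns on stiff pins (0.025 N m) and stays where it is left. Upright, it reaches 29 mm above the box's top.
- rubber_stop: Black rubber cylinder, 33 mm across, 26 mm high, standing on the end board of the box near its front corner; origin under its middle. To be left alone.
- sanding_block: Cork sanding block, 60 x 104 x 32 mm, on the table beside the left end of the box; origin under its middle. To be left alone.
- gouge: Carving gouge with a wooden handle, 198 mm long, 25 mm thick, lying on the table left of the sanding block; origin under its middle. To be left alone.

How it is judged:
By the outcome, as a careful person would: the job done as asked, in the order asked, and still so for the second after the job is handed in, with the robot touching nothing.
It also fails if it takes over 40 s, if anything falls off the work surface, if the arm or the gripper's body presses on something with over 40 N, if the wrist force passes 120 N, or if a joint passes its speed limit or range.

## Robot

A 6-joint arm with a two-finger parallel gripper is mounted at the origin on the work surface; the furniture and walls round the work are solid. World frame = base frame: x ahead of the robot, y to its left, z up, the work surface at z = 0. Lengths are in m, angles in rad, forces in N, time in s.
With the tool pointing down it reaches from about 0.3 to 0.775 m from the base axis. Payload 14.6 kg.
Tool frame: the origin (TCP) lies midway between the tips of the shut fingers; the grasp point (between the pads) lies 19 mm behind it; z points along the fingers, y is the line along which they close (so a half turn about z gives the same grasp; the last joint's range is limited). The gripper opens to 94 mm and grips with 3 to 60 N. Pads are 16 mm wide; open, the fingers measure 119 mm over their backs; the gripper's body (75 mm by 177 mm) begins 78 mm behind the grasp point.
Start: joints at [-1.314, 0.3, 1.521, -0, 1.321, -0.067], TCP at [0.175, -0.521, 0.205] pointing down, gripper open.
Joint ranges: [-3.03, 3.03], [-0.79, 2.21], [0.23, 2.52], [-1.04, 4.18], [0, 3.07], [-2.55, 2.55]. Speed limits (rad/s): [2.22, 2.22, 2.57, 3.14, 3.14, 3.14].

## Interface

Orientations are given as [roll, pitch, yaw] about the fixed x, y, z axes, in that order (R = Rz(yaw) Ry(pitch) Rx(roll)).
In Python, from station import ctrl gives the robot as it stands. The module is installed in compiled form; this text tells all that it offers.
- The arm moves only by the tool servo_tool, never from a script. Its argument "plan" is a list of rows, each a list of 7 numbers: the opening in per cent of the stroke, from 0 (shut) to 100 (fully open), then the shift along the tool's x, y, z in m, then the turn, a rotation vector about the tool's x, y, z in rad. A call has exactly 8 rows; each row shifts and turns the commanded pose from where the row before left it, along the tool's axes as they then stand; what a row does not reach is not made up. A row lasts 1/8 s, in which the tool goes at most 62.5 mm and 10.7 degrees, less where a joint would pass 70% of its speed; a pose out of reach is approached as far as the arm can. A call with a gripper value outside its range is refused whole. The fingers move at their own pace and stop on an object; "force" is the grip in N (left out, the last holds). Time passes only in rows, so rows that do not move let the fingers close, or fill a call up. It gives the time, the measured TCP pose, the force, the opening and the grip force at its end, in the units of the state.
- ctrl.get_obs(): the state, without advancing time (a new reading comes with each control period).
- ctrl.camera(name): name is "side" or "top" or "wrist"; returns a dict with "pixels" (420x560x3 uint8, red, green, blue), "z_map" (420x560 float32, m along the optical axis (not along the pixel's ray), 0 where there is no reading), "mtx" (3x3 intrinsics, pixels), "pose" (4x4, takes a point from camera to world coordinates). Camera axes: x right, y up, looking along -z (the intrinsics and any distortion apply to the point x, -y, -z); pixel columns grow to the right and rows downward; lengths in m; the calibration is good to about 2 mm. A picture is of the moment at which its call begins.
- ctrl.hand_in(): hands the job in; it is judged then, once.
The state is a dict: "time_s": time; "qpos": joint angles; "joint_vel": joint speeds; "tau": joint torques, N m; "ee_pos": TCP position; "eef_rot": TCP orientation; "force": force on the tool from outside, world axes, zero at the start; "moment": the same for the moment, N m; "grip_width": finger opening in m; "grip_force": force on a finger pad.
Only numpy, scipy, OpenCV 4.12 (cv2) and the standard library are available. Lean on these libraries where they do the work, as an engineer would, in place of code of your own. Each camera call takes 0.05 s, during which the arm holds its last target. There are 200 camera calls.

## Working session

There is one attempt and no reset: what is moved stays moved. The work goes in short steps, Python scripts to look and compute and a tool call to move; the robot and the scene stay as the last step left them, time stands still between calls to the robot, and variables do not carry over. Pictures are saved under pics/ and viewed, at most 10 in all, crops included, and the job is handed in when it is done.

Besides the shell and the picture viewer there is one more tool, called after "Emit:" in YAML: its name, and indented under it one key for each argument. servo_tool: Moves the arm, as the interface text tells. Its arguments: {"type":"object","properties":{"plan":{"type":"array","items":{"type":"array","items":{"type":"number"}}},"force":{"type":"number"}},"required":["plan"]}

```bash
mkdir -p pics
python3 - <<'E'
from station import ctrl
import cv2,numpy as np
for n in("top","side"):
    c=ctrl.camera(n); cv2.imwrite(f"pics/{n}0.png",c["pixels"][:,:,::-1]); np.savez(f"{n}0.npz",**c)
    print(n,c["mtx"].round(1).tolist(),c["pose"].round(3).tolist())
o=ctrl.get_obs(); print(o)
E
```

```text
top [[511.7, 0.0, 279.5], [0.0, 511.7, 204.6], [0.0, 0.0, 1.0]] [[0.018, 0.991, -0.13, 0.27], [-1.0, 0.014, -0.025, 0.078], [-0.023, 0.131, 0.991, 1.164], [0.0, 0.0, 0.0, 1.0]]
side [[529.4, 0.0, 293.5], [0.0, 529.4, 205.4], [0.0, 0.0, 1.0]] [[-0.618, 0.677, -0.4, -0.111], [-0.786, -0.538, 0.304, 0.514], [-0.01, 0.502, 0.865, 1.212], [0.0, 0.0, 0.0, 1.0]]
{'time_s': 0.1, 'qpos': array([-1.31358633e+00,  3.00401569e-01,  1.52149049e+00,  1.29072778e-05,
        1.32068405e+00, -6.66032705e-02]), 'joint_vel': array([ 9.40926942e-05, -1.20794755e-03,  1.05600243e-04, -5.58567699e-05,
        2.51478027e-04, -1.68388346e-03]), 'tau': array([-1.76589194e-03, -5.32649624e+01, -3.53288019e+01,  7.08762067e-02,
        2.34931108e-02, -6.76391073e-05]), 'ee_pos': array([ 0.17494397, -0.5212037 ,  0.20496279]), 'eef_rot': array([-3.14061221e+00, -7.79278859e-05,  3.23810033e-01]), 'force': array([ 0.85712949, -0.37992841, -0.48268674]), 'moment': array([-0.02499714,  0.03227293,  0.01381145]), 'grip_force': 0.0, 'grip_width': 0.09393906183969682}
```

View pics/top0.png

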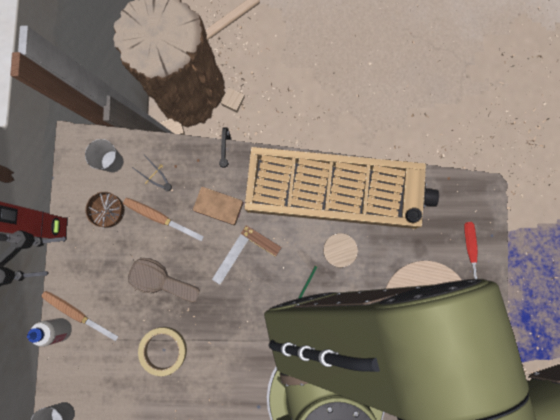

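View pics/side0.png

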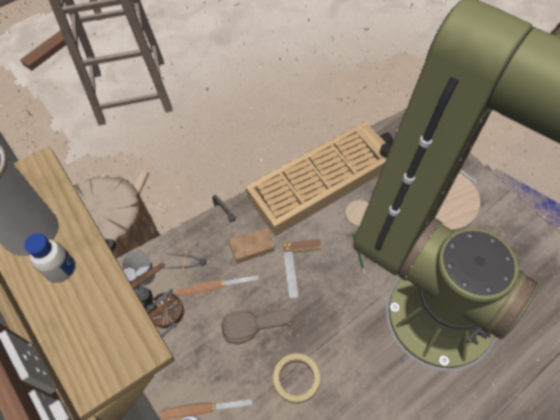

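The top view shows the box spanning about (247,148)–(425,225), with the port at (431,198), the rubber stop at (414,215), the cork block at (218,205) and the gouge left of it at (163,218). The side view shows the box top at (250–390, 125–228), with nothing in front of it.

```bash
cat > h.py <<'E'
import numpy as np,cv2
def cloud(c):
    z=c["z_map"];v,u=np.mgrid[:z.shape[0],:z.shape[1]];K=c["mtx"]
    p=np.stack([(u-K[0,2])/K[0,0]*z,-(v-K[1,2])/K[1,1]*z,-z],-1)
    w=p@c["pose"][:3,:3].T+c["pose"][:3,3]; w[z==0]=np.nan
    return w
E
python3 - <<'E'
from h import *
for n,roi in(("top",(235,135,445,235)),("side",(240,115,400,235))):
    c=np.load(f"{n}0.npz");w=cloud(c);x0,y0,x1,y1=roi
    m=np.zeros(w.shape[:2],bool);m[y0:y1,x0:x1]=1
    zt=w[...,2]
    m&=(zt>.052)&(zt<.072)
    k,l,s,_=cv2.connectedComponentsWithStats(cv2.morphologyEx(m.astype(np.uint8),cv2.MORPH_CLOSE,np.ones((3,3))))
    m&=l==1+s[1:,4].argmax()
    P=w[m]; r=cv2.minAreaRect(P[:,:2].astype(np.float32)*1000)
    print(n,m.sum(),"z med",np.median(P[:,2]).round(4),r); print(cv2.boxPoints(r).round(1).tolist())
    # dark stop
    hi=np.zeros_like(m);hi[y0:y1,x0:x1]=1;hi&=(zt>.08)&(zt<.1)&(c["pixels"].max(-1)<60);print("stop",hi.sum(),np.nanmean(w[hi],0) if hi.any() else 0)
E
```

```text
top 9606 z med 0.0619 ((456.4412841796875, -30.570587158203125), (418.02508544921875, 141.19049072265625), 85.24205017089844)
[[368.79998779296875, -233.0], [509.5, -244.6999969482422], [544.0999755859375, 171.89999389648438], [403.3999938964844, 183.60000610351562]]
stop 129 [ 0.39305671 -0.17688185  0.08594685]
side 6203 z med 0.0621 ((456.2307434082031, -28.772903442382812), (416.7066955566406, 144.5756378173828), 84.98831939697266)
[[366.0, -230.0], [510.0, -242.60000610351562], [546.4000244140625, 172.5], [402.3999938964844, 185.10000610351562]]
stop 56 [ 0.39410026 -0.17589567  0.0855707 ]
```

```bash
cat >> h.py <<'E'
O=np.array([.459,.001]);PSI=-.085
BX=np.array([np.cos(PSI),np.sin(PSI)]);BY=np.array([-np.sin(PSI),np.cos(PSI)])
def local(p): d=np.asarray(p[:2])-O; return np.r_[d@BX,d@BY,p[2]-.062]*1000
def rows(o,goal,yaw,n):
    p=np.array(o["ee_pos"]);y=o["eef_rot"][2];g=np.r_[O+BX*goal[0]+BY*goal[1],.062+goal[2]]
    st=(g-p)/n;dy=(yaw-y)/n
    print("to",g.round(4))
    for i in range(n):
        a=y+i*dy;c,s=np.cos(a),np.sin(a)
        print([0]+[round(float(v),4) for v in(c*st[0]+s*st[1],s*st[0]-c*st[1],-st[2],0,0,-dy)])
E
python3 - <<'E'
from h import *
from station import ctrl
rows(ctrl.get_obs(),(0,-.146,.06),np.pi/2+PSI,12)
E
```

```text
to [ 0.4466 -0.1445  0.122 ]
[0, 0.0315, -0.0226, 0.0069, 0.0, 0.0, -0.0968]
[0, 0.0335, -0.0194, 0.0069, 0.0, 0.0, -0.0968]
[0, 0.0352, -0.0161, 0.0069, 0.0, 0.0, -0.0968]
[0, 0.0366, -0.0126, 0.0069, 0.0, 0.0, -0.0968]
[0, 0.0376, -0.009, 0.0069, 0.0, 0.0, -0.0968]
[0, 0.0383, -0.0053, 0.0069, 0.0, 0.0, -0.0968]
[0, 0.0387, -0.0016, 0.0069, 0.0, 0.0, -0.0968]
[0, 0.0386, 0.0022, 0.0069, 0.0, 0.0, -0.0968]
[0, 0.0383, 0.0059, 0.0069, 0.0, 0.0, -0.0968]
[0, 0.0375, 0.0095, 0.0069, 0.0, 0.0, -0.0968]
[0, 0.0364, 0.0131, 0.0069, 0.0, 0.0, -0.0968]
[0, 0.035, 0.0166, 0.0069, 0.0, 0.0, -0.0968]
```

Emit:
servo_tool:
  plan:
    - [0,0.0315,-0.0226,0.004,0,0,-0.0968]
    - [0,0.0335,-0.0194,0.004,0,0,-0.0968]
    - [0,0.0352,-0.0161,0.004,0,0,-0.0968]
    - [0,0.0366,-0.0126,0.004,0,0,-0.0968]
    - [0,0.0376,-0.009,0.004,0,0,-0.0968]
    - [0,0.0383,-0.0053,0.004,0,0,-0.0968]
    - [0,0.0387,-0.0016,0.004,0,0,-0.0968]
    - [0,0.0386,0.0022,0.004,0,0,-0.0968]
  force: 5

```text
time_s: 1.1
ee_pos: [0.3567, -0.2691, 0.1732]
eef_rot: [-3.141, -0.0, 1.101]
force: [0.4, -0.6, -0.2]
grip_width: 0.0171
grip_force: 0.0
```

Emit:
servo_tool:
  plan:
    - [0,0.0383,0.0059,0.004,0,0,-0.0968]
    - [0,0.0375,0.0095,0.004,0,0,-0.0968]
    - [0,0.0364,0.0131,0.004,0,0,-0.0968]
    - [0,0.035,0.0166,0.004,0,0,-0.0968]
    - [0,0,0,0.02,0,0,0]
    - [0,0,0,0.02,0,0,0]
    - [0,0,0,0.015,0,0,0]
    - [0,0,0,0,0,0,0]

```text
time_s: 2.1
ee_pos: [0.4463, -0.1446, 0.1016]
eef_rot: [-3.14, -0.001, 1.485]
force: [-0.7, 0.0, -0.2]
grip_width: 0.0006
grip_force: 0.0
```

Run:
```python
from h import *
from station import ctrl
c=ctrl.camera("top");cv2.imwrite("pics/top1.png",cv2.resize(c["pixels"][120:260,200:480,::-1],None,fx=2.5,fy=2.5))
o=ctrl.get_obs();print(local(o["ee_pos"]).round(1),o["eef_rot"],o["force"],o["grip_width"],o["time_s"])
```

```text
[ 1.000e-01 -1.463e+02  4.050e+01] [-3.14109131e+00 -1.30399713e-04  1.48518571e+00] [-0.13761404 -0.09136356  1.12566561] 0.0007996947125285471 2.15
```

Run:
```python
from h import *
from station import ctrl
c=ctrl.camera("wrist");im=c["pixels"][:,:,::-1].copy()
K=c["mtx"];T=np.linalg.inv(c["pose"])
for yc in(-.123,-.041,.041,.123):
  for x,y in((-.052,-.035),(-.052,.035),(.052,-.035),(.052,.035),(0,-.023)):
    w=np.r_[O+BX*x+BY*(y+yc),.062,1];p=T@w
    if p[2]<0:
      u=K@[p[0],-p[1],-p[2]];u=u/u[2]
      if 0<u[0]<560 and 0<u[1]<420: cv2.circle(im,(int(u[0]),int(u[1])),3,(0,0,255),-1)
cv2.imwrite("pics/w1.png",im)
```

```text
(no output)
```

View pics/w1.png

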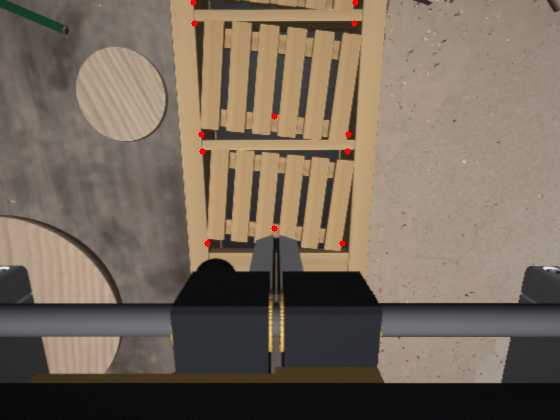

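The wrist view shows the projected grille corners (red, e.g. (202,151), (348,151), (208,243), (342,243)) landing on the real openings. The press point is on the slats at (275,228). I'll press the right grille now.

Emit:
servo_tool:
  plan:
    - [0,0,0,0.014,0,0,0]
    - [0,0,0,0.014,0,0,0]
    - [0,0,0,0.008,0,0,0]
    - [0,0,0,0,0,0,0]
    - [0,0,0,0.002,0,0,0]
    - [0,0,0,0.002,0,0,0]
    - [0,0,0,0.002,0,0,0]
    - [0,0,0,0,0,0,0]

```text
time_s: 3.2
ee_pos: [0.447, -0.1449, 0.0621]
eef_rot: [3.141, 0.0, 1.485]
force: [-10.1, 3.0, 24.7]
grip_width: 0.0006
grip_force: 12.5
```

Fixed: it stopped at the top's height with 25 N. Next is mid-right.

Emit:
servo_tool:
  plan:
    - [0,0,0,-0.02,0,0,0]
    - [0,0.041,0,0,0,0,0]
    - [0,0.041,0,0,0,0,0]
    - [0,0,0,0.01,0,0,0]
    - [0,0,0,0.007,0,0,0]
    - [0,0,0,0.0015,0,0,0]
    - [0,0,0,0.001,0,0,0]
    - [0,0,0,0,0,0,0]

```text
time_s: 4.2
ee_pos: [0.4538, -0.0635, 0.061]
eef_rot: [3.141, 0.0, 1.485]
force: [-0.4, -0.7, 0.7]
grip_width: 0.0005
grip_force: 0.2
```

Emit:
servo_tool:
  plan:
    - [0,0,0,0.0005,0,0,0]
    - [0,0,0,0.0005,0,0,0]
    - [0,0,0,0.0005,0,0,0]
    - [0,0,0,0.0005,0,0,0]
    - [0,0,0,0.0005,0,0,0]
    - [0,0,0,0.0005,0,0,0]
    - [0,0,0,0,0,0,0]
    - [0,0,0,0,0,0,0]

```text
time_s: 5.2
ee_pos: [0.4538, -0.063, 0.0579]
eef_rot: [3.142, -0.0, 1.485]
force: [1.4, -3.8, 1.8]
grip_width: 0.0002
grip_force: 1.4
```

Run:
```python
from h import *
from station import ctrl
o=ctrl.get_obs();print(local(o["ee_pos"]).round(1),o["force"],o["time_s"])
c=ctrl.camera("side");cv2.imwrite("pics/s2.png",cv2.resize(c["pixels"][115:245,235:415,::-1],None,fx=4,fy=4))
w=cloud(c);l=np.stack([(w[...,:2]-O)@BX,(w[...,:2]-O)@BY,w[...,2]-.062],-1)*1000
for a,b in((-74,-60),(-58,-44),(-40,-25),(-22,-8),(10,24),(58,72)):
  m=(abs(l[...,0])<48)&(l[...,1]>a)&(l[...,1]<b)&(abs(l[...,2])<20);print(a,b,np.percentile(l[m][:,2],[50,80,95]).round(1))
```

```text
[  0.2 -64.2  -4.1] [ 1.37576172 -3.81279786  1.82460755] 5.2
-74 -60 [-5.3 -3.1 -0.9]
-58 -44 [-0.8  4.1 16.1]
-40 -25 [3.2 5.6 7.8]
-22 -8 [ 8.  10.5 12.3]
10 24 [0.1 2.1 4.6]
58 72 [-0.4  2.6  4.5]
```

It rocks: it gave way at about 1.8 N, its left half rose about 8 mm and its right half dropped. I'll press it down further.

Emit:
servo_tool:
  plan:
    - [0,0,0,0.003,0,0,0]
    - [0,0,0,0.003,0,0,0]
    - [0,0,0,0.003,0,0,0]
    - [0,0,0,0.003,0,0,0]
    - [0,0,0,0.003,0,0,0]
    - [0,0,0,0.003,0,0,0]
    - [0,0,0,0.003,0,0,0]
    - [0,0,0,0.002,0,0,0]

```text
time_s: 6.25
ee_pos: [0.4537, -0.063, 0.0347]
eef_rot: [-3.141, -0.0, 1.485]
force: [0.3, -1.0, 0.5]
grip_width: 0.0007
grip_force: 0.4
```

Emit:
servo_tool:
  plan:
    - [0,0.001,0,0,0,0,0]
    - [0,0.001,0,0,0,0,0]
    - [0,0.001,0,0,0,0,0]
    - [0,0.001,0,0,0,0,0]
    - [0,0.001,0,0,0,0,0]
    - [0,0,0,0,0,0,0]
    - [0,0,0,0,0,0,0]
    - [0,0,0,0,0,0,0]

```text
time_s: 7.25
ee_pos: [0.4542, -0.058, 0.035]
eef_rot: [3.142, -0.0, 1.485]
force: [-0.6, -0.8, -0.3]
grip_width: 0.0006
grip_force: 0.6
```

```bash
cat > look.py <<'E'
from h import *
from station import ctrl
import sys
o=ctrl.get_obs();print(local(o["ee_pos"]).round(1),o["force"],o["time_s"])
c=ctrl.camera("side");cv2.imwrite(f"pics/{sys.argv[1]}.png",cv2.resize(c["pixels"][115:245,235:415,::-1],None,fx=4,fy=4))
E
python3 look.py s3
```

```text
[  0.2 -59.2 -27. ] [-0.59183778 -0.79841588 -0.30026163] 7.25
```

View pics/s3.png

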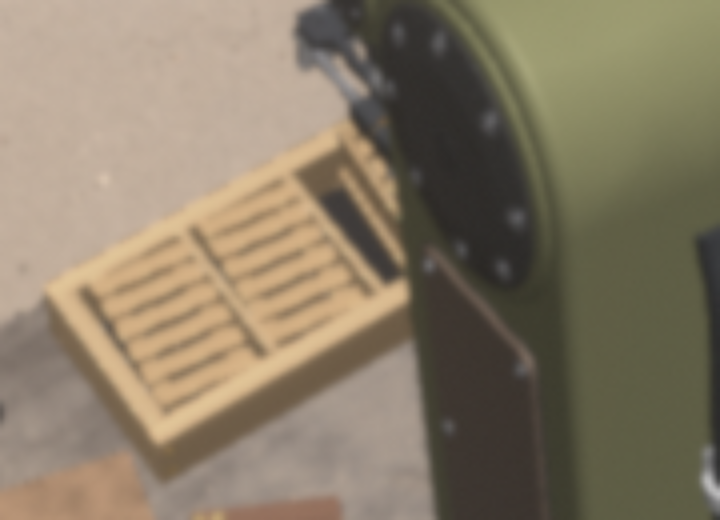

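The hatch now stands steeply, with its edge from about (340,180) to (400,280) and a dark opening left of it. I'll push left in small steps until it reaches its stop.

Emit:
servo_tool:
  plan:
    - [0,0.0005,0,0,0,0,0]
    - [0,0.0005,0,0,0,0,0]
    - [0,0.0005,0,0,0,0,0]
    - [0,0.0005,0,0,0,0,0]
    - [0,0,0,0,0,0,0]
    - [0,0,0,0,0,0,0]
    - [0,0,0,0,0,0,0]
    - [0,0,0,0,0,0,0]

```text
time_s: 8.3
ee_pos: [0.4542, -0.0574, 0.0349]
eef_rot: [-3.142, 0.002, 1.485]
force: [-1.4, -15.9, -2.9]
grip_width: 0.0005
grip_force: 7.6
```

Emit:
servo_tool:
  plan:
    - [0,0.0005,0,0,0,0,0]
    - [0,0.0005,0,0,0,0,0]
    - [0,0,0,0,0,0,0]
    - [0,0,0,0,0,0,0]
    - [0,0,0,0,0,0,0]
    - [0,0,0,0,0,0,0]
    - [0,0,0,0,0,0,0]
    - [0,0,0,0,0,0,0]

```text
time_s: 9.3
ee_pos: [0.4543, -0.0571, 0.0349]
eef_rot: [3.142, 0.003, 1.485]
force: [-2.4, -23.5, -2.9]
grip_width: 0.0006
grip_force: 11.5
```

The force rises against the stop. I'll back off to the right, then go straight up and away.

Emit:
servo_tool:
  plan:
    - [0,-0.002,0,0,0,0,0]
    - [0,-0.003,0,0,0,0,0]
    - [0,0,0,0,0,0,0]
    - [0,0,0,-0.01,0,0,0]
    - [0,0,0,-0.02,0,0,0]
    - [0,0,0,-0.04,0,0,0]
    - [0,0,0,-0.05,0,0,0]
    - [0,0,0,-0.04,0,0,0]

```text
time_s: 10.3
ee_pos: [0.454, -0.0598, 0.1977]
eef_rot: [3.14, 0.0, 1.486]
force: [-0.3, -0.0, -0.1]
grip_width: 0.0006
grip_force: 0.0
```

Emit:
servo_tool:
  plan:
    - [0,-0.05,0,0,0,0,0]
    - [0,-0.05,0,0,0,0,0]
    - [0,-0.05,0,0,0,0,0]
    - [0,-0.05,0,0,0,0,0]
    - [0,-0.04,0,0,0,0,0]
    - [0,-0.02,0,0,0,0,0]
    - [0,0,0,0,0,0,0]
    - [0,0,0,0,0,0,0]

```text
time_s: 11.3
ee_pos: [0.4321, -0.318, 0.1951]
eef_rot: [3.142, -0.0, 1.486]
force: [-0.2, 0.5, -0.5]
grip_width: 0.0004
grip_force: 0.0
```

```bash
python3 look.py s4
python3 - <<'E'
from h import *
from station import ctrl
for n in("top","side"):
  c=ctrl.camera(n);w=cloud(c);l=np.stack([(w[...,:2]-O)@BX,(w[...,:2]-O)@BY,w[...,2]-.062],-1)*1000
  m=(abs(l[...,0])<48)&(abs(l[...,1]+41)<36)&(l[...,2]>14)&(l[...,2]<40);P=l[m]
  print(n,m.sum(),P.mean(0).round(1),P[:,1].min(),P[:,1].max(),np.percentile(P[:,2],[5,50,95]))
  m=(abs(l[...,0])<48)&(abs(l[...,1]+41)<36)&(l[...,2]>2)&(l[...,2]<40);P=l[m]; print(np.polyfit(P[:,2],P[:,1],1))
E
```

```text
[ 3.000e-01 -3.201e+02  1.331e+02] [-0.19320272  0.50157601 -0.50367028] 11.3
top 234 [  1.1 -39.7  26.9] -49.75322573236881 -29.58165326598488 [21.27640241 26.91030417 31.9197854 ]
[  0.06040149 -41.54770548]
side 186 [ -1.3 -38.6  26.4] -50.16914847914017 -28.809723377558196 [17.87210126 27.05273596 32.3968912 ]
[ -0.18515052 -33.71771105]
```

View pics/s4.png

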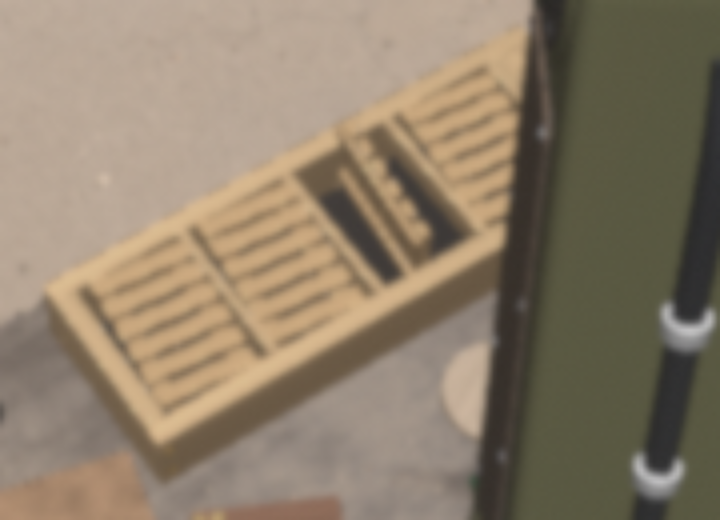

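The hatch stands upright in the mid-right place, from about (345,140) to (425,250). Its upper edge is about 27 mm above the top and within 2 mm of the pin line, with openings on both sides, and the arm is clear.

```bash
python3 -c "
from station import ctrl
print(ctrl.hand_in())"
```

```text
the job is handed in; nothing more can be done
None
```

The hatch is the second grille from the right (grille_mid_right); it now stands upright on its pins, nothing else was moved, and the job was handed in at about 11 s.

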